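# Stack a controller unit in the assembly nest

### The arm

A 7-joint arm with a two-finger parallel gripper is mounted at the origin on the work surface. World frame = base frame: x ahead of the robot, y to its left, z up, the work surface at z = 0. Lengths are in m, angles in rad, forces in N, time in s.
With the tool pointing down it reaches from about 0.425 to 0.925 m from the base axis. Payload 6.8 kg.
Tool frame: the origin (TCP) lies between the finger pads; the fingertips stand 22 mm ahead of it and the grasp point (between the pads) lies 3 mm ahead of it; z points along the fingers, y is the direction in which the jaws open and shut (so a half turn about z gives the same grasp; the last joint's range is limited). The gripper opens to 85 mm and grips with 20 to 120 N. Pads are 22 mm wide; open, the fingers measure 114 mm over their backs; the gripper's body (76 mm by 85 mm) begins 54 mm behind the grasp point. The pads swing forward as they close: fully open they stand 13 mm farther back than shut.
Start: joints at [-1.263, 0.477, 0.022, 1.555, -0.011, 1.109, -0.083], TCP at [0.273, 0.618, 0.22] pointing down, gripper open.
Joint ranges: [-2.96, 2.96], [-0.34, 2.1], [-1.41, 1.46], [0.24, 2.44], [-1.37, 4.51], [0.17, 1.92], [-2.96, 2.96]. Speed limits (rad/s): [2.39, 2.39, 3.14, 3.14, 3.14, 3.14, 3.14].

### API

Orientations are given as a unit quaternion [w, x, y, z].
In Python, from station import bot gives the robot as it stands. The module is installed in compiled form; this text tells all that it offers.
- The arm moves only by the tool drive_tool, never from a script. Its argument "series" is one flat list of numbers, 7 for each row, row after row: the opening, from -1 (shut) to 1 (fully open), then the shift along the tool's x, y, z in mm, then the turn, a rotation vector about the tool's x, y, z in rad. In form: [jaw, x, y, z, wx, wy, wz, jaw, x, y, z, wx, wy, wz, ...]. A call has 1 to 12 rows; each row shifts and turns the commanded pose from where the row before left it, along the tool's axes as they then stand; what a row does not reach is not made up. A row lasts 1/8 s, in which the tool goes at most 62.5 mm and 10.7 degrees, less where a joint would pass 70% of its speed; a pose out of reach is approached as far as the arm can. A call with a gripper value outside its range is refused whole. The fingers move at their own pace and stop on an object; "force" is the grip in N (left out, the last holds). Time passes only in rows, so rows that do not move let the fingers close. It gives the time, the measured TCP pose, the force and the opening at its end, in the units of the state.
- bot.get_obs(): the state, without advancing time (a new reading comes with each control period).
- bot.read_camera(name): name is "scene" or "top" or "wrist"; returns a dict with "pixels" (400x640x3 uint8, blue, green, red), "camera_matrix" (3x3 intrinsics, pixels), "distortion" ([k1, k2, p1, p2, k3] as OpenCV has them; the pictures are not rectified), "rvec" (rotation vector, rad) and "tvec" (3), from world to camera coordinates, as OpenCV has them. Camera axes: x right, y down, z forward; pixel columns grow to the right and rows downward; lengths in m; the calibration is good to about 2 mm. A picture is of the moment at which its call begins. There is no depth.
- bot.hand_in(): hands the job in, once; it reports no verdict.
The state is a dict: "t": time; "q": joint angles; "joint_vel": joint speeds; "joint_torque": joint torques, N m; "eef_pos": TCP position; "tool_rot": TCP orientation; "contact_force": force on the tool from outside, world axes, zero at the start; "torque": the same for the moment, N m; "gripper_width": opening from 0.0 (shut) to 1.0 (fully open).
Only numpy, scipy, OpenCV 4.12 (cv2) and the standard library are available. Lean on these libraries where they do the work, as an engineer would, in place of code of your own. Each camera call takes 0.05 s, during which the arm holds its last target. There are 200 camera calls.

### The job

Build the controller unit up in the black assembly nest: seat the aluminium base in the nest, then lower the circuit board into the base so that its jacks come out at the base's open end, then set the heat sink flat inside the white frame on the board, and last put the grey hood over it all, its open end at the jacks, fully down on the base's flange. Everything must end seated, level and released, and the dispenser bottle, the solder reel and the screw dish are to be left where they stand.

Things in the scene. Friction and masses are not known exactly. Their poses are not given: they have to be found in the camera images.
- nest: Nest, fixed flat on the bench: black plate 156 x 104 x 10 mm (long along x), a white 6 mm high L-shaped locator at each corner; between them a centred pocket 130 x 72 mm, its floor the plate's top, the middle of each side open. Holds the base with 3 mm play all round, either way round. Origin: centre of its underside. x points away from the robot within 0.45 rad.
- base: Aluminium base: flange 124 x 66 x 4 mm (long along x) with an upstand 101 x 51 mm outside, walls 2.5, z 4 to 18 mm (grip it, 51 across y). Inside: four bosses, tops at z 8, carry the board (3 mm play). Upstand's +x end open over 38 mm, -x end closed. Origin: centre of underside. Lies flat, +x away from the robot within 0.45 rad.
- board: Blue board 90 x 40 x 2 mm, long along x. Origin: centre of underside. Two jacks, 30 wide, top z 15, reach to x +60 mm. Dark transformer with yellow band, 24 (x) x 22 (y) mm at x +10, top z 26: grip it across y. White frame at x -27: inside 31 x 31, top z 8, chip in it, top z 4. Sits in the base with +x along the base's +x. Lies flat, +x away from the robot within 0.45 rad.
- heatsink: Dark finned heat sink 26 x 26 x 22 mm, fins along its x, the outer faces across y are smooth to grip. Origin: centre of its underside. It stands on the chip inside the white frame on the board (2.5 mm play all round), turned by any quarter turn. It starts upright, turned up to 0.45 rad.
- hood: Grey hood, open side down, 112 x 62 x 36.5 mm (long along x), walls 2.5, grip 62 across y. Black vent slots on the -x half of the roof. +x end wall has an opening 42 wide, 24 high for the jacks. Fits outside the base's upstand (3 mm play), rests on the flange, +x along the base's +x. Origin: centre of the lower edges' plane. +x away from the robot within 0.45 rad.
- dispenser: White pump bottle with blue collar, loose, 52 mm across, 120 mm tall. Leave alone. Origin: centre of its underside.
- solder_reel: Small solder reel standing on its flange, loose, 56 mm across, 35 mm tall. Leave alone. Origin: centre of its underside.
- screw_dish: Small steel dish with screws, loose, 58 mm across, 16 mm tall. Leave alone. Origin: centre of its underside.
Things that resemble listed ones, but are neither listed nor needed, are in the scene too. Leave any yellow look-alike of the base alone.

How it is judged:
By the outcome, as a careful person would: the job done as asked, in the order asked, and still so for the second after the job is handed in, with the robot touching nothing.
It also fails if it takes over 109 s, if anything falls off the work surface, if the arm or the gripper's body presses on something with over 40 N, if the wrist force passes 120 N, or if a joint passes its speed limit or range.

## Working session

There is one attempt and no reset: what is moved stays moved. The work goes in short steps, Python scripts to look and compute and a tool call to move; the robot and the scene stay as the last step left them, time stands still between calls to the robot, and variables do not carry over. Pictures are saved under pics/ and viewed, about 12 in all and at most 16, crops included, and the job is handed in when it is done.

Besides the shell and the picture viewer there is one more tool, called after ">>>" as name(argument=value, ...) on one line, values as JSON. drive_tool: Moves the arm, as the interface text tells. Its arguments: {"type":"object","properties":{"series":{"type":"array"},"force":{"type":"number"}},"required":["series"]}

```bash
mkdir -p pics; cat > h.py <<'E'
import numpy as np, cv2
from station import bot
def save(c,n):
    d=bot.read_camera(c); cv2.imwrite(f'pics/{n}.png',d['pixels']); np.savez(f'pics/{n}.npz',**{k:np.array(d[k]) for k in('camera_matrix','distortion','rvec','tvec')}); return d
def ld(n): return np.load(f'pics/{n}.npz')
def w(n,u,v,z=0):
    d=ld(n); p=cv2.undistortPoints(np.array([[[u,v]]],float),d['camera_matrix'],d['distortion'])[0,0]
    R=cv2.Rodrigues(d['rvec'])[0]; c=-R.T@d['tvec'].ravel(); r=R.T@np.array([p[0],p[1],1]); return c+r*(z-c[2])/r[2]
def px(n,P):
    d=ld(n); return cv2.projectPoints(np.array(P,float).reshape(-1,3),d['rvec'],d['tvec'],d['camera_matrix'],d['distortion'])[0][:,0]
E
python3 - <<'E'
from h import *
for c in('scene','top'):
    d=save(c,c+'0'); R=cv2.Rodrigues(d['rvec'])[0]; print(c,-R.T@np.array(d['tvec']).ravel())
o=bot.get_obs(); print(o)
E
```

```text
scene [0.90400317 0.48500298 1.06205825]
top [0.3906989  0.01015185 1.13842253]
{'t': 0.1, 'q': array([-1.26313628,  0.47773167,  0.02236425,  1.5563227 , -0.0114882 ,
        1.10931802, -0.0830458 ]), 'joint_vel': array([-0.00042355, -0.0010389 ,  0.00040344, -0.00303904,  0.00039355,
       -0.00120445, -0.00108702]), 'joint_torque': array([ 4.13163478e-03, -5.97761786e+01,  1.61379945e+00, -2.81954938e+01,
        1.28061921e-02,  5.01056638e-03, -6.71580381e-06]), 'eef_pos': array([0.27242917, 0.61698717, 0.21882646]), 'tool_rot': array([-1.00950205e-04,  2.06356309e-01,  9.78476567e-01, -8.19430292e-04]), 'contact_force': array([-0.31892883,  0.65979654,  0.60626917]), 'torque': array([-0.07702883,  0.00360074,  0.05223484]), 'gripper_width': 0.9989897286840512}
```

View pics/top0.png

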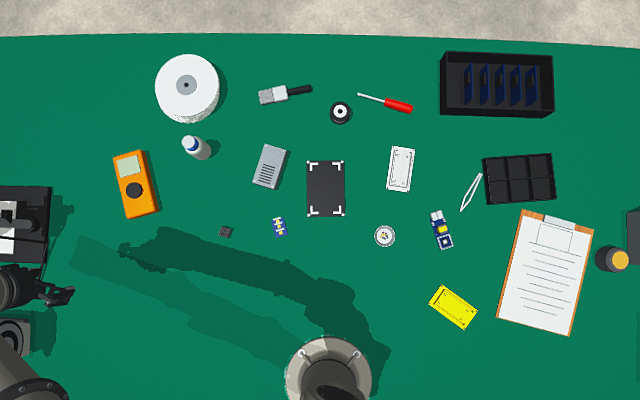

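View pics/scene0.png

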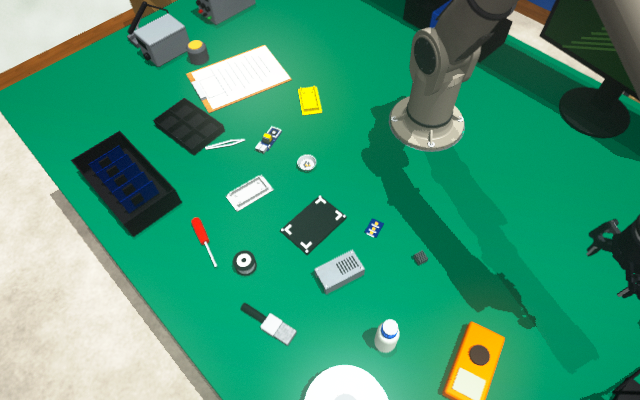

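The top view shows the nest at (325,189), base (400,169), board (442,230), hood (269,167), heat sink (226,231), a small blue decoy at (279,227), and the dish, bottle and reel. Next I'll enlarge.

```bash
python3 - <<'E'
import cv2,numpy as np
i=cv2.imread('pics/top0.png')
def crop(x,y,w,h,s): return cv2.resize(i[y:y+h,x:x+w],None,fx=s,fy=s,interpolation=cv2.INTER_CUBIC)
a=crop(380,140,80,115,5)  # 400x575
b=crop(250,140,100,80,4)    # 
c=crop(210,215,40,30,8)
o=np.zeros((600,800,3),np.uint8); o[:575,:400]=a; o[:320,400:]=b; o[340:580,400:720]=c
cv2.imwrite('pics/c1.png',o)
E
```

```text
(no output)
```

View pics/c1.png

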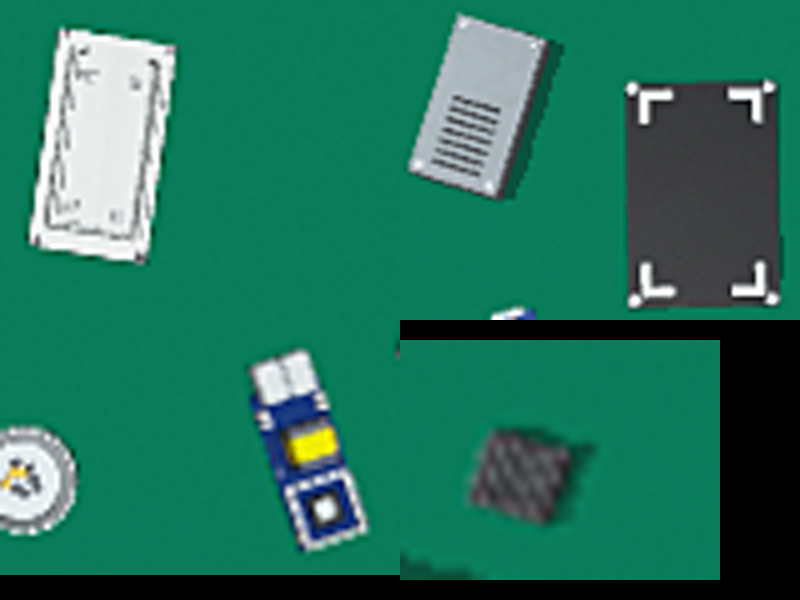

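```bash
cat >> h.py <<'E'
from scipy.optimize import least_squares
from scipy.spatial.transform import Rotation as Ro
def fit(n,pts,uv,z0=0,g=None):
    "pts: model pts; returns x,y,yaw, rms px"
    pts=np.array(pts,float); uv=np.array(uv,float)
    W=np.array([w(n,*a,z0+p[2]) for a,p in zip(uv,pts)])
    if g is None: g=[*W[:,:2].mean(0),0]
    def P(s):
        c,q=np.cos(s[2]),np.sin(s[2]); return np.c_[s[0]+c*pts[:,0]-q*pts[:,1],s[1]+q*pts[:,0]+c*pts[:,1],z0+pts[:,2]]
    r=least_squares(lambda s:(px(n,P(s))-uv).ravel(),g)
    return r.x.round(4),np.sqrt(np.mean(r.fun**2)).round(2)
def pose(o):
    R=Ro.from_quat(o['tool_rot'],scalar_first=True).as_matrix(); return R,np.arctan2(-R[0,1],R[1,1])
def plan(x,y,z,yaw,n,cmd=None):
    "rows from measured (or cmd [x,y,z,yaw]) pose to target in n rows; tool z assumed down"
    o=bot.get_obs(); R,yw=pose(o); p=np.array([*o['eef_pos'],yw]) if cmd is None else np.array(cmd,float)
    p0=p.copy();T=np.array([x,y,z,yaw]); print('tilt',np.degrees(np.arccos(-R[2,2])).round(2),'from',p.round(4))
    out=[]
    for k in range(1,n+1):
        t=p0+(T-p0)*k/n; d=t-p; c,s=np.cos(p[3]),np.sin(p[3])
        l=np.array([-(c*d[0]+s*d[1]),(-s*d[0]+c*d[1]),-d[2]])*1000
        l=np.round(l); a=round(d[3],2); 
        out.append([*map(int,l),0,0,-a+0.0]); l=l/1000
        p[:3]+=[-c*l[0]-s*l[1],-s*l[0]+c*l[1],-l[2]]; p[3]+=a
    for r in out: print(r)
    print('max row',max(np.linalg.norm(r[:3]) for r in out),'end',p.round(4))
E
python3 - <<'E'
from h import *
def u(pts,s,ox,oy,dx=0,dy=0): return [((a-dx+.5)/s-.5+ox,(b-dy+.5)/s-.5+oy) for a,b in pts]
def rc(a,b,z,cx=0): return [(cx+a/2,b/2,z),(cx+a/2,-b/2,z),(cx-a/2,-b/2,z),(cx-a/2,b/2,z)]
n='top0'
print('base',fit(n,rc(.124,.066,.004),u([(62,28),(176,46),(146,264),(30,246)],5,380,140)))
print('board',fit(n,rc(.036,.036,.008,-.027)+[(.06,.015,.015),(.06,-.015,.015)],u([(283,485),(352,466),(368,530),(303,550),(250,363),(305,348)],5,380,140)))
print('nest',fit(n,rc(.156,.104,.01),u([(627,83),(777,82),(780,306),(628,307)],4,250,140,400)))
print('hood',fit(n,rc(.112,.062,.0365),u([(459,14),(549,40),(500,200),(408,168)],4,250,140,400)))
print('hs',fit(n,rc(.026,.026,.022),u([(495,430),(573,455),(550,525),(470,505)],8,210,215,400,340)))
plan(.59,-.174,.19,-.17,16)
E
```

```text
base (array([ 0.5806, -0.1898, -0.133 ]), np.float64(0.14))
board (array([ 0.4074, -0.305 ,  0.3286]), np.float64(0.47))
nest (array([0.5207, 0.0181, 0.031 ]), np.float64(0.07))
hood (array([ 0.5748,  0.1712, -0.276 ]), np.float64(0.51))
hs (array([ 0.3933,  0.289 , -0.2651]), np.float64(0.33))
tilt 0.09 from [ 0.2724  0.617   0.2188 -0.4157]
[-38, -37, 2, 0, 0, np.float64(-0.02)]
[-37, -38, 2, 0, 0, np.float64(-0.01)]
[-37, -39, 1, 0, 0, np.float64(-0.02)]
[-37, -39, 2, 0, 0, np.float64(-0.01)]
[-36, -39, 2, 0, 0, np.float64(-0.02)]
[-35, -40, 2, 0, 0, np.float64(-0.01)]
[-34, -41, 2, 0, 0, np.float64(-0.02)]
[-34, -41, 1, 0, 0, np.float64(-0.01)]
[-33, -41, 2, 0, 0, np.float64(-0.02)]
[-33, -42, 2, 0, 0, np.float64(-0.01)]
[-32, -43, 2, 0, 0, np.float64(-0.02)]
[-31, -43, 2, 0, 0, np.float64(-0.01)]
[-31, -44, 1, 0, 0, np.float64(-0.02)]
[-30, -44, 2, 0, 0, np.float64(-0.01)]
[-30, -44, 2, 0, 0, np.float64(-0.02)]
[-28, -45, 2, 0, 0, np.float64(-0.02)]
max row 53.83307533477908 end [ 0.5897 -0.1741  0.1898 -0.1657]
```

>>> drive_tool(series=[1,-34,-34,1,0,0,0,1,-34,-34,1,0,0,0,1,-34,-34,1,0,0,0,1,-34,-34,1,0,0,0,1,-34,-34,1,0,0,0,1,-34,-34,1,0,0,0,1,-34,-34,1,0,0,0,1,-34,-34,1,0,0,0,1,-34,-34,1,0,0,0,1,-34,-34,1,0,0,0,1,-34,-34,1,0,0,0,1,-34,-34,1,0,0,0], force=40)

```text
t: 1.6
eef_pos: [0.4812, 0.078, 0.2076]
tool_rot: [-0.0, 0.206, 0.978, 0.0]
contact_force: [0.7, 0.2, -0.3]
gripper_width: 0.999
```

>>> drive_tool(series=[1,-33,-34,1,0,0,0,1,-33,-34,1,0,0,0,1,-33,-34,1,0,0,0,1,-33,-34,1,0,0,0,1,-33,-34,1,0,0,0,1,-33,-34,1,0,0,0,1,0,0,0,0,0,-0.14,1,0,0,0,0,0,-0.14,1,0,0,0,0,0,0,1,0,0,0,0,0,0])

```text
t: 2.85
eef_pos: [0.5797, -0.187, 0.2015]
tool_rot: [-0.0, 0.069, 0.998, 0.0]
contact_force: [1.2, 0.1, -0.4]
gripper_width: 1.002
```

```bash
cat >> h.py <<'E'
def go(x,y,z,yaw):
    "translation first in present tool axes (mm), then turn wz"
    o=bot.get_obs(); R,yw=pose(o); d=R.T@(np.array([x,y,z])-o['eef_pos'])*1000
    print('t',round(o['t'],2),'at',o['eef_pos'].round(4),'yaw',yw.round(3),'tilt',np.degrees(np.arccos(-R[2,2])).round(2),'F',o['contact_force'].round(1),'w',round(o['gripper_width'],3),'| shift',d.round(1),'wz',round(-(yaw-yw),3))
E
python3 - <<'E'
from h import *
go(.581,-.19,.2,-.133)
d=save('wrist','w1'); R=cv2.Rodrigues(d['rvec'])[0]; print(-R.T@np.array(d['tvec']).ravel(),R[2])
E
```

```text
t 2.85 at [ 0.5797 -0.187   0.2015] yaw -0.138 tilt 0.02 F [ 1.2  0.1 -0.4] w 1.002 | shift [-1.7 -2.8  1.5] wz -0.005
[ 0.49596892 -0.1757819   0.35616512] [ 0.31859446 -0.04397264 -0.94687062]
```

View pics/w1.png

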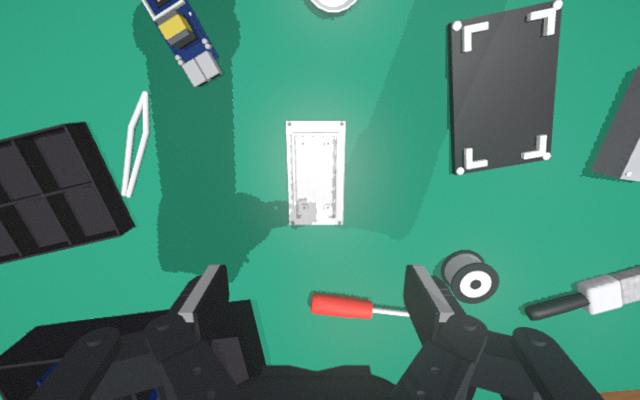

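The wrist view (up is toward the robot, left is −y) shows the base corners at about (286,121), (346,121), (343,226) and (289,226). The nest corners are at (449,23), (563,5), (552,157) and (456,173).

```bash
python3 - <<'E'
from h import *
def rc(a,b,z,cx=0): return [(cx-a/2,-b/2,z),(cx-a/2,b/2,z),(cx+a/2,b/2,z),(cx+a/2,-b/2,z)]
print(fit('w1',rc(.124,.066,.004),[(286,121),(346,121),(343,226),(289,226)]))
print(fit('w1',rc(.156,.104,.01),[(449,23),(563,5),(552,157),(456,173)]))
i=cv2.imread('pics/w1.png')
a=cv2.resize(i[110:240,270:360],None,fx=4.4,fy=4.4,interpolation=cv2.INTER_CUBIC)
b=cv2.resize(i[0:180,440:570],None,fx=3.0,fy=3.0,interpolation=cv2.INTER_CUBIC)
o=np.zeros((580,790,3),np.uint8);o[:a.shape[0],:a.shape[1]]=a;o[:b.shape[0],400:400+b.shape[1]]=b;cv2.imwrite('pics/c2.png',o)
E
```

```text
(array([ 0.5806, -0.1871, -0.1386]), np.float64(0.57))
(array([0.5213, 0.0211, 0.0415]), np.float64(2.53))
```

View pics/c2.png

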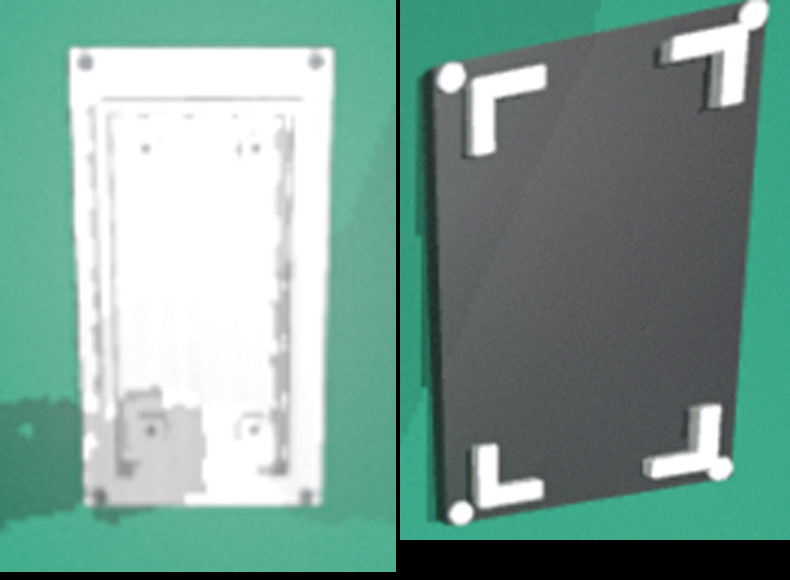

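```bash
python3 - <<'E'
from h import *
def rc(a,b,z,cx=0): return [(cx-a/2,-b/2,z),(cx-a/2,b/2,z),(cx+a/2,b/2,z),(cx+a/2,-b/2,z)]
print(fit('w1',rc(.124,.066,.004),[(285.3,120.5),(345.5,120.5),(342.8,224.2),(288.7,224.2)]))
u=lambda P:[(440+(a-400+.5)/3-.5,(b+.5)/3-.5) for a,b in P]
print(fit('w1',rc(.156,.104,.01),u([(433,67),(764,3),(733,481),(446,521)])))
print(fit('w1',rc(.130,.072,.016),u([(493,97),(724,50),(696,457),(497,484)])))
go(.5806,-.187,.1,-.139)
E
```

```text
(array([ 0.5793, -0.1875, -0.1364]), np.float64(0.24))
(array([0.5204, 0.0204, 0.0357]), np.float64(1.06))
(array([0.5199, 0.0203, 0.0315]), np.float64(0.67))
t 2.9 at [ 0.5797 -0.1869  0.2016] yaw -0.138 tilt 0.01 F [-0.  -0.3 -0.3] w 0.998 | shift [-9.000e-01  1.000e-01  1.016e+02] wz 0.001
```

>>> drive_tool(series=[0.45,0,0,30,0,0,0,0.45,0,0,40,0,0,0,0.45,0,0,40,0,0,0,0.45,0,0,30,0,0,0,0.45,0,0,0,0,0,0,0.45,0,0,0,0,0,0])

```text
t: 3.65
eef_pos: [0.5806, -0.1874, 0.0629]
tool_rot: [0.001, 0.068, 0.998, -0.0]
contact_force: [0.4, -0.4, 0.6]
gripper_width: 0.728
```

```bash
python3 - <<'E'
from h import *
go(.580,-.1875,.03,-.137)
save('wrist','w2')
E
```

```text
t 3.65 at [ 0.5806 -0.1874  0.0629] yaw -0.136 tilt 0.09 F [ 0.4 -0.4  0.6] w 0.728 | shift [ 0.7 -0.2 32.9] wz 0.001
```

View pics/w2.png

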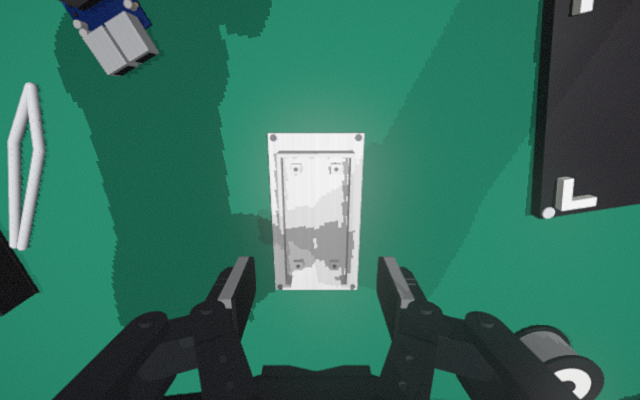

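>>> drive_tool(series=[0.45,0,0,10,0,0,0,0.45,0,0,10,0,0,0,0.45,0,0,7,0,0,0,0.45,0,0,4,0,0,0,0.45,0,0,0,0,0,0])

```text
t: 4.32
eef_pos: [0.5796, -0.1871, 0.0303]
tool_rot: [-0.0, 0.068, 0.998, 0.0]
contact_force: [0.1, 0.6, 0.0]
gripper_width: 0.729
```

>>> drive_tool(series=[-0.2,0,0,0,0,0,0,-0.2,0,0,0,0,0,0,-0.2,0,0,0,0,0,0,-0.2,0,0,0,0,0,0])

```text
t: 4.82
eef_pos: [0.5799, -0.1871, 0.0308]
tool_rot: [0.0, 0.068, 0.998, 0.0]
contact_force: [-0.0, -0.8, 0.3]
gripper_width: 0.401
```

>>> drive_tool(series=[0.45,0,0,0,0,0,0,0.45,0,0,0,0,0,0,0.45,0,0,0,0,0,0,0.45,0,0,4,0,0,0,0.45,0,0,4,0,0,0,0.45,0,0,0,0,0,0])

```text
t: 5.58
eef_pos: [0.5794, -0.187, 0.0221]
tool_rot: [-0.0, 0.068, 0.998, 0.0]
contact_force: [0.1, -0.2, 1.2]
gripper_width: 0.724
```

```bash
python3 - <<'E'
from h import *
go(.580,-.1875,.03,-.137)
save('wrist','w3')
i=save('scene','s3')['pixels']
u,v=px('s3',[.58,-.1875,.02])[0].astype(int);print(u,v)
cv2.imwrite('pics/c3.png',cv2.resize(i[v-60:v+40,u-75:u+75],None,fx=5,fy=5,interpolation=cv2.INTER_CUBIC))
E
```

```text
t 5.58 at [ 0.5794 -0.187   0.0221] yaw -0.136 tilt 0.06 F [ 0.1 -0.2  1.2] w 0.724 | shift [-0.7 -0.4 -7.9] wz 0.001
248 188
```

View pics/c3.png

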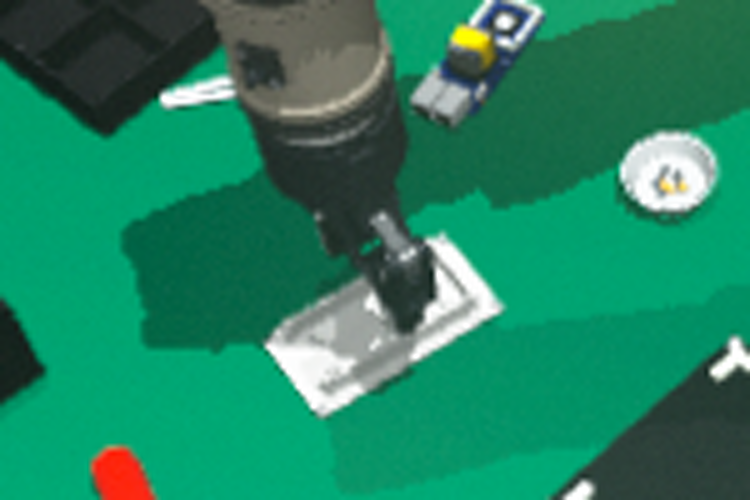

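The jaws straddle the base's upstand with no contact, so I'll close now.

>>> drive_tool(series=[0,0,0,0,0,0,0,0,0,0,0,0,0,0,0,0,0,0,0,0,0,0,0,0,0,0,0,0])

```text
t: 6.18
eef_pos: [0.5798, -0.1871, 0.0227]
tool_rot: [0.0, 0.068, 0.998, 0.0]
contact_force: [-0.7, 0.1, -0.2]
gripper_width: 0.497
```

>>> drive_tool(series=[-0.4,0,0,0,0,0,0,-0.4,0,0,0,0,0,0,-0.4,0,0,0,0,0,0])

```text
t: 6.55
eef_pos: [0.5798, -0.1871, 0.0227]
tool_rot: [-0.0, 0.068, 0.998, 0.0]
contact_force: [0.1, 1.0, -0.3]
gripper_width: 0.296
```

```bash
python3 - <<'E'
from h import *
go(.580,-.1875,.03,-.137)
i=save('wrist','w4')['pixels']
cv2.imwrite('pics/c4.png',cv2.resize(i[120:400,160:480],None,fx=2,fy=2))
E
```

```text
t 6.55 at [ 0.5798 -0.1871  0.0227] yaw -0.136 tilt 0.0 F [ 0.1  1.  -0.3] w 0.296 | shift [-0.3 -0.3 -7.3] wz 0.001
```

View pics/c4.png

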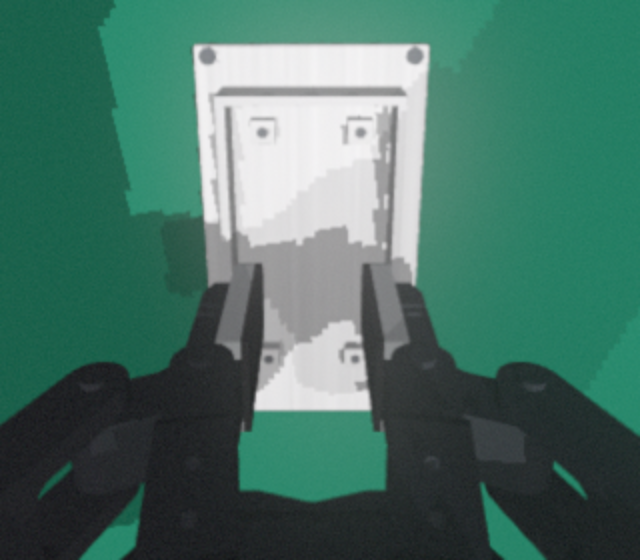

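```bash
python3 - <<'E'
from h import *
o=bot.get_obs();R,_=pose(o)
for y in (.0126,):
  for x in(-.011,.011):
    for k in(-.01,0,.003,.01,.016,.022):
      for s in(1,-1):
        p=px('w4',o['eef_pos']+R@[x,s*y,k])[0]; print(x,k,s,((p-[160,120])*2).round(0),end=' ')
      print()
i=cv2.imread('pics/w4.png')
d=ld('w4');Rc=cv2.Rodrigues(d['rvec'])[0];print('cam in tool',R.T@(-Rc.T@d['tvec'].ravel()-o['eef_pos']))
E
```

```text
-0.011 -0.01 1 [359. 329.] -0.011 -0.01 -1 [267. 329.] 
-0.011 0 1 [357. 309.] -0.011 0 -1 [269. 309.] 
-0.011 0.003 1 [356. 304.] -0.011 0.003 -1 [270. 304.] 
-0.011 0.01 1 [354. 291.] -0.011 0.01 -1 [271. 291.] 
-0.011 0.016 1 [353. 281.] -0.011 0.016 -1 [272. 281.] 
-0.011 0.022 1 [352. 272.] -0.011 0.022 -1 [274. 272.] 
0.011 -0.01 1 [361. 256.] 0.011 -0.01 -1 [265. 256.] 
0.011 0 1 [359. 239.] 0.011 0 -1 [267. 240.] 
0.011 0.003 1 [358. 235.] 0.011 0.003 -1 [268. 235.] 
0.011 0.01 1 [356. 225.] 0.011 0.01 -1 [270. 225.] 
0.011 0.016 1 [355. 217.] 0.011 0.016 -1 [271. 217.] 
0.011 0.022 1 [353. 209.] 0.011 0.022 -1 [272. 209.] 
cam in tool [ 0.08448586 -0.00042387 -0.15460551]
```

```bash
python3 - <<'E'
from h import *
def rc(a,b,z,cx=0): return np.array([(cx-a/2,-b/2,z),(cx-a/2,b/2,z),(cx+a/2,b/2,z),(cx+a/2,-b/2,z)])
u=lambda P:[(a/2+160,b/2+120) for a,b in P]
print(fit('w4',rc(.124,.066,.004)[:2],u([(193,44),(429,44)])))
for z in (0,.004,.01,-.01,-.02,-.03):
  print(z,fit('w4',rc(.124,.066,z),u([(193,44),(429,44),(414,410),(212,410)])))
E
```

```text
(array([ 0.5798, -0.1877, -0.1363]), np.float64(0.21))
0 (array([ 0.5811, -0.1875, -0.1321]), np.float64(2.23))
0.004 (array([ 0.5798, -0.1874, -0.1321]), np.float64(1.18))
0.01 (array([ 0.5778, -0.1871, -0.1321]), np.float64(2.62))
-0.01 (array([ 0.5845, -0.188 , -0.1321]), np.float64(5.86))
-0.02 (array([ 0.5881, -0.1885, -0.1321]), np.float64(9.28))
-0.03 (array([ 0.5917, -0.189 , -0.1321]), np.float64(12.4))
```

>>> drive_tool(series=[0.45,0,0,0,0,0,0,0.45,0,0,0,0,0,0,0.45,0,0,0,0,0,0,0.45,0,0,3,0,0,0,0.45,0,0,3,0,0,0,0.45,0,0,0,0,0,0])

```text
t: 7.35
eef_pos: [0.5795, -0.187, 0.0163]
tool_rot: [-0.0, 0.068, 0.998, 0.0]
contact_force: [0.3, -0.1, 0.8]
gripper_width: 0.723
```

>>> drive_tool(series=[-0.2,0,0,0,0,0,0,-0.2,0,0,0,0,0,0,-0.2,0,0,0,0,0,0,-0.2,0,0,0,0,0,0])

```text
t: 7.85
eef_pos: [0.5798, -0.1871, 0.0167]
tool_rot: [0.0, 0.068, 0.998, 0.0]
contact_force: [0.2, 0.0, 0.0]
gripper_width: 0.397
```

>>> drive_tool(series=[0.45,0,0,0,0,0,0,0.45,0,0,0,0,0,0,0.45,0,0,0,0,0,0,0.45,0,0,2,0,0,0,0.45,0,0,2,0,0,0,0.45,0,0,2,0,0,0,0.45,0,0,0,0,0,0])

```text
t: 8.72
eef_pos: [0.5796, -0.1871, 0.0104]
tool_rot: [-0.0, 0.068, 0.998, 0.0]
contact_force: [-0.4, -0.3, 0.6]
gripper_width: 0.724
```

>>> drive_tool(series=[-0.2,0,0,0,0,0,0,-0.2,0,0,0,0,0,0,-0.2,0,0,0,0,0,0,-0.2,0,0,0,0,0,0])

```text
t: 9.22
eef_pos: [0.5798, -0.1871, 0.0107]
tool_rot: [0.0, 0.068, 0.998, 0.0]
contact_force: [-0.0, -0.5, 0.8]
gripper_width: 0.402
```

>>> drive_tool(series=[0.45,0,0,0,0,0,0,0.45,0,0,0,0,0,0,0.45,0,0,0,0,0,0,0.45,0,0,2,0,0,0,0.45,0,0,2,0,0,0,0.45,0,0,2,0,0,0,0.45,0,0,2,0,0,0,0.45,0,0,0,0,0,0])

```text
t: 10.22
eef_pos: [0.5797, -0.187, 0.0025]
tool_rot: [-0.0, 0.068, 0.998, 0.0]
contact_force: [-0.1, -0.0, 0.5]
gripper_width: 0.724
```

>>> drive_tool(series=[-0.2,0,0,0,0,0,0,-0.2,0,0,0,0,0,0,-0.2,0,0,0,0,0,0,-0.2,0,0,0,0,0,0])

```text
t: 10.72
eef_pos: [0.5801, -0.1887, 0.0035]
tool_rot: [0.001, 0.069, 0.998, -0.001]
contact_force: [-0.5, -0.8, 0.5]
gripper_width: 0.396
```

```bash
python3 - <<'E'
from h import *
go(.580,-.1875,.03,-.137)
i=save('wrist','w5')['pixels']
j=save('scene','s5')['pixels']
u,v=px('s5',[.58,-.1875,.02])[0].astype(int)
a=cv2.resize(i[160:400,180:460],(420,360)); b=cv2.resize(j[v-45:v+35,u-40:u+40],(370,370),interpolation=cv2.INTER_CUBIC)
o=np.zeros((370,790,3),np.uint8);o[:360,:420]=a;o[:,420:]=b;cv2.imwrite('pics/c5.png',o)
E
```

```text
t 10.72 at [ 0.5801 -0.1887  0.0035] yaw -0.137 tilt 0.12 F [-0.5 -0.8  0.5] w 0.396 | shift [  0.2   1.1 -26.5] wz -0.0
```

View pics/c5.png

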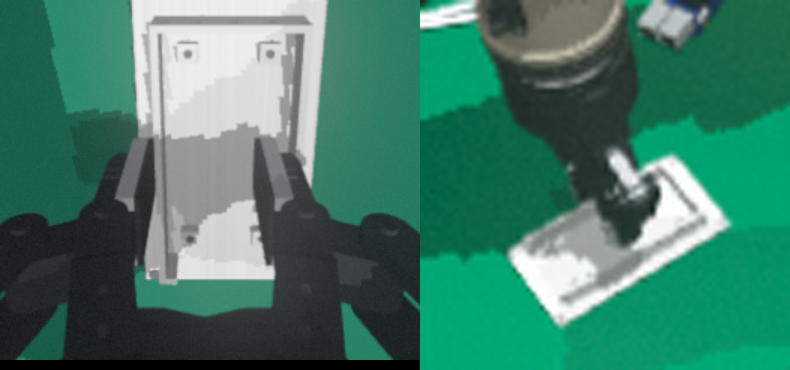

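The fingertips sit about 37 mm higher than the stated offset: they only just reach the wall top (z 18) at TCP z ≈ 3 mm. The left finger nudged the base by about 7 mm in y. I'll open, back off and measure again.

>>> drive_tool(series=[0.9,0,0,0,0,0,0,0.9,0,0,-10,0,0,0,0.9,0,0,-20,0,0,0,0.9,0,0,-20,0,0,0,0.9,0,0,0,0,0,0,0.9,0,0,0,0,0,0])

```text
t: 11.58
eef_pos: [0.5798, -0.187, 0.053]
tool_rot: [0.0, 0.068, 0.998, 0.0]
contact_force: [-0.1, 0.1, -0.1]
gripper_width: 0.95
```

```bash
python3 - <<'E'
from h import *
go(.580,-.1875,.03,-.137)
i=save('wrist','w6')['pixels']
cv2.imwrite('pics/c6.png',cv2.resize(i[100:320,200:420],(770,600)[::1] if 0 else (600,600),interpolation=cv2.INTER_CUBIC))
E
```

```text
t 11.57 at [ 0.5798 -0.187   0.053 ] yaw -0.136 tilt 0.02 F [-0.1  0.1 -0.1] w 0.95 | shift [-0.3 -0.5 23. ] wz 0.001
```

View pics/c6.png

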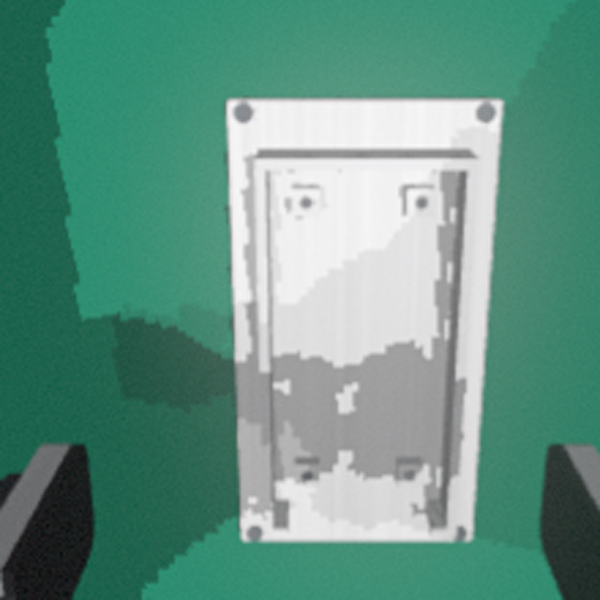

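```bash
python3 - <<'E'
from h import *
s=600/220
def rc(a,b,z,cx=0): return np.array([(cx-a/2,-b/2,z),(cx-a/2,b/2,z),(cx+a/2,b/2,z),(cx+a/2,-b/2,z)])
f=fit('w6',rc(.124,.066,.004),[((a+.5)/s-.5+200,(b+.5)/s-.5+100) for a,b in [(227,100),(504,100),(473,542),(241,542)]]);print(f)
x,y,t=f[0]; go(x,y,-.009,t)
E
```

```text
(array([ 0.5818, -0.1759, -0.1368]), np.float64(0.13))
t 11.62 at [ 0.5795 -0.1868  0.0525] yaw -0.136 tilt 0.03 F [-0.1 -0.1 -0.7] w 0.948 | shift [-0.9 11.1 61.5] wz 0.001
```

>>> drive_tool(series=[0.5,-1,11,10,0,0,0,0.5,0,0,20,0,0,0,0.5,0,0,16,0,0,0,0.5,0,0,4,0,0,0,0.5,0,0,4,0,0,0,0.5,0,0,3,0,0,0,0.5,0,0,2,0,0,0,0.5,0,0,0,0,0,0])

```text
t: 12.62
eef_pos: [0.5824, -0.1764, -0.0062]
tool_rot: [0.0, 0.068, 0.998, 0.0]
contact_force: [-0.3, 0.3, 0.1]
gripper_width: 0.747
```

>>> drive_tool(series=[-0.2,0,0,0,0,0,0,-0.2,0,0,0,0,0,0,-0.2,0,0,0,0,0,0,-0.2,0,0,0,0,0,0])

```text
t: 13.12
eef_pos: [0.5826, -0.1765, -0.0058]
tool_rot: [0.0, 0.068, 0.998, -0.0]
contact_force: [-1.0, 0.4, 5.9]
gripper_width: 0.588
```

>>> drive_tool(series=[-0.4,0,0,0,0,0,0,-0.4,0,0,-10,0,0,0,-0.4,0,0,-20,0,0,0,-0.4,0,0,-30,0,0,0,-0.4,22,46,0,0,0,0,-0.4,22,47,0,0,0,0,-0.4,22,46,0,0,0,0,-0.4,22,47,0,0,0,0,-0.4,0,0,0,0,0,-0.08,-0.4,0,0,0,0,0,-0.09,-0.4,0,0,0,0,0,0,-0.4,0,0,0,0,0,0], force=60)

```text
t: 14.62
eef_pos: [0.5205, 0.0196, 0.0543]
tool_rot: [0.0, -0.016, 1.0, 0.0]
contact_force: [-0.3, 0.3, -1.8]
gripper_width: 0.572
```

```bash
python3 - <<'E'
from h import *
go(.521,.0193,.0044,.032)
i=save('wrist','w7')['pixels']
cv2.imwrite('pics/c7.png',cv2.resize(i[60:340,160:480],None,fx=2.1,fy=2.1,interpolation=cv2.INTER_CUBIC))
E
```

```text
t 14.62 at [0.5205 0.0196 0.0543] yaw 0.032 tilt 0.04 F [-0.3  0.3 -1.8] w 0.572 | shift [-0.4 -0.4 49.9] wz 0.0
```

View pics/c7.png

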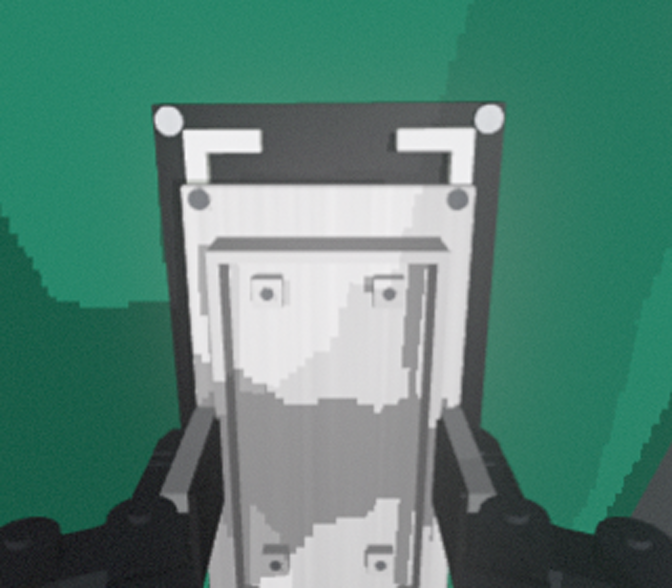

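```bash
python3 - <<'E'
from h import *
s=2.1;U=lambda a,b:((a+.5)/s-.5+160,(b+.5)/s-.5+60)
def f(A,B,z,hx):
    p=w('w7',*U(*A),z);q=w('w7',*U(*B),z);d=q-p;t=np.arctan2(-d[0],d[1]);m=(p+q)/2+hx*np.array([np.cos(t),np.sin(t),0]);print(m[:2].round(4),t.round(4),np.linalg.norm(d).round(4))
f((152,104),(505,101),.01,.078)
f((207,155),(449,153),.016,.065)
f((181,186),(476,185),.0641,.062)
E
```

```text
[0.5196 0.0203] 0.0396 0.1036
[0.5207 0.0201] 0.0396 0.0707
[0.5196 0.0198] 0.0348 0.0657
```

>>> drive_tool(series=[-0.4,0,0,15,0,0,0,-0.4,0,0,15,0,0,0,-0.4,0,0,10,0,0,0,-0.4,0,0,4,0,0,0,-0.4,0,0,3,0,0,0,-0.4,0,0,2,0,0,0,-0.4,0,0,0,0,0,0])

```text
t: 15.55
eef_pos: [0.5204, 0.0198, 0.0048]
tool_rot: [0.0, -0.017, 1.0, 0.0]
contact_force: [0.3, -0.5, -2.3]
gripper_width: 0.572
```

>>> drive_tool(series=[-0.4,0,0,1,0,0,0,-0.4,0,0,0,0,0,0])

```text
t: 15.8
eef_pos: [0.5206, 0.0199, 0.0044]
tool_rot: [0.0, -0.017, 1.0, 0.0]
contact_force: [-1.4, -0.2, 5.0]
gripper_width: 0.578
```

>>> drive_tool(series=[0.4,0,0,0,0,0,0,0.4,0,0,0,0,0,0,0.4,0,0,-20,0,0,0,0.4,0,0,-50,0,0,0,0.4,0,0,-50,0,0,0,0,14,-40,0,0,0,0,0,14,-40,0,0,0,0,0,14,-40,0,0,0,0,0,15,-40,0,0,0,0,0,14,-40,0,0,0,0,0,14,-40,0,0,0,0,0,15,-40,0,0,0,0])

```text
t: 17.3
eef_pos: [0.4295, -0.2647, 0.1238]
tool_rot: [0.0, -0.017, 1.0, -0.0]
contact_force: [1.2, 0.9, 0.2]
gripper_width: 0.498
```

>>> drive_tool(series=[0,14,-38,0,0,0,0,0,0,0,0,0,0,-0.15,0,0,0,0,0,0,-0.15,0,0,0,0,0,0,0,0,0,0,0,0,0,0])

```text
t: 17.92
eef_pos: [0.4172, -0.3018, 0.1237]
tool_rot: [0.0, -0.165, 0.986, 0.0]
contact_force: [0.1, 0.1, 0.0]
gripper_width: 0.498
```

```bash
python3 - <<'E'
from h import *
go(.417,-.302,.13,.329)
i=save('wrist','w8')['pixels']
cv2.imwrite('pics/c8.png',cv2.resize(i[60:300,200:440],None,fx=2.5,fy=2.5,interpolation=cv2.INTER_CUBIC))
d=save('top','t8')['pixels']; x=.52;y=.02
u,v=px('t8',[x,y,.01])[0].astype(int); cv2.imwrite('pics/n8.png',cv2.resize(d[v-40:v+40,u-40:u+40],(400,400),interpolation=cv2.INTER_CUBIC))
E
```

```text
t 17.93 at [ 0.4172 -0.3018  0.1237] yaw 0.331 tilt 0.0 F [0.1 0.1 0. ] w 0.498 | shift [ 0.3 -0.1 -6.3] wz 0.002
```

View pics/c8.png

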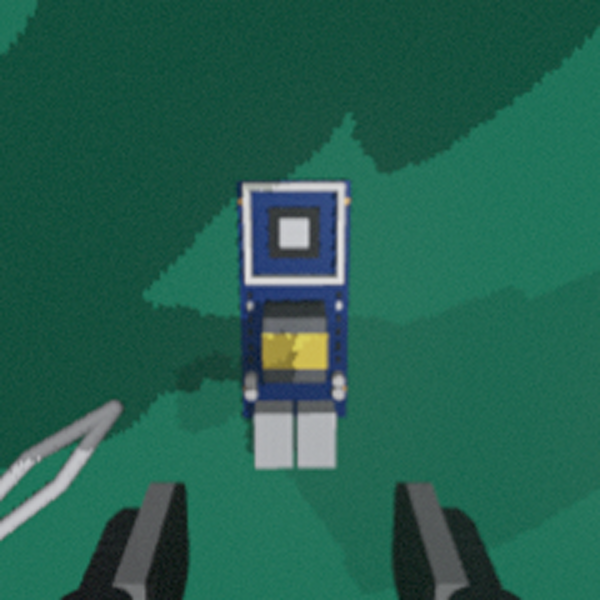

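```bash
python3 - <<'E'
from h import *
s=2.5;U=lambda P:[((a+.5)/s-.5+200,(b+.5)/s-.5+60) for a,b in P]
h=.0155
m=[(-.027-h,-h,.008),(-.027-h,h,.008),(-.027+h,h,.008),(-.027+h,-h,.008),(.06,.015,.015),(.06,-.015,.015),(-.027,0,.004)]
f=fit('w8',m,U([(251,192),(343,192),(342,277),(250,277),(336,469),(254,469),(294,233)]));print(f)
x,y,t=f[0];gx,gy=x+.01*np.cos(t),y+.01*np.sin(t);print(gx,gy);go(gx,gy,0,t)
print('tf', [w('w8',*U([p])[0],.026)[:2].round(4) for p in((262,350),(328,350))])
E
```

```text
(array([ 0.4051, -0.3034,  0.3281]), np.float64(0.69))
0.4145665631730599 -0.30017755035873844
t 18.02 at [ 0.4173 -0.3017  0.1237] yaw 0.333 tilt 0.0 F [0.3 0.6 0.8] w 0.5 | shift [  2.    2.3 123.7] wz 0.005
tf [array([ 0.4179, -0.3115]), array([ 0.4105, -0.2899])]
```

```bash
python3 - <<'E'
from h import *
# camera fixed in tool: use w4 cam pose relative to tool via current obs & w8
o=bot.get_obs();R,_=pose(o);p=o['eef_pos']
d=ld('w8')
def solve(u,v,x):
    r=least_squares(lambda q:px('w8',p+R@[x,q[0],q[1]])[0]-[u,v],[0,0]);return (r.x*1000).round(1)
for x in(.009,.011,.013):
  print(x,'.3',solve(160+262/2,120+265/2,x),'.5',solve(200+187/2.5,60+485/2.5,x),solve(200+394/2.5,60+485/2.5,x),'.95',solve(200+85/2.727,100+446/2.727,x))
E
```

```text
0.009 .3 [-12.7 -11. ] .5 [-20.9 -12.6] [ 21.8 -12.7] .95 [-40.9 -22.1]
0.011 .3 [-12.4 -14.8] .5 [-20.4 -16.3] [ 21.2 -16.5] .95 [-39.8 -25.6]
0.013 .3 [-12.  -18.6] .5 [-19.8 -20.1] [ 20.6 -20.2] .95 [-38.7 -29.2]
```

>>> drive_tool(series=[0,2,2,30,0,0,0,0,0,0,40,0,0,0,0,0,0,20,0,0,0,0,0,0,8,0,0,0,-0.8,0,0,0,0,0,0,-0.8,0,0,0,0,0,0,-0.8,0,0,0,0,0,0,-0.8,0,0,0,0,0,0])

```text
t: 19.02
eef_pos: [0.415, -0.3008, 0.0262]
tool_rot: [0.0, -0.166, 0.986, -0.0]
contact_force: [-0.1, 0.1, 0.2]
gripper_width: 0.101
```

>>> drive_tool(series=[0,0,0,0,0,0,0,0,0,0,0,0,0,0,0,0,0,0,0,0,0,0,0,0,10,0,0,0,0,0,0,10,0,0,0,0,0,0,5,0,0,0,0,0,0,0,0,0,0,-0.8,0,0,0,0,0,0,-0.8,0,0,0,0,0,0,-0.8,0,0,0,0,0,0,-0.8,0,0,0,0,0,0], force=40)

```text
t: 20.4
eef_pos: [0.4149, -0.3008, 0.001]
tool_rot: [0.0, -0.166, 0.986, -0.0]
contact_force: [0.0, -0.5, 3.3]
gripper_width: 0.247
```

>>> drive_tool(series=[-0.9,0,0,-10,0,0,0,-0.9,0,0,-30,0,0,0,-0.9,0,0,-40,0,0,0,-0.9,-27,33,0,0,0,0,-0.9,-27,33,0,0,0,0,-0.9,-27,33,0,0,0,0,-0.9,-27,33,0,0,0,0,-0.9,-27,33,0,0,0,0,-0.9,-27,33,0,0,0,0,-0.9,-26,34,0,0,0,0,-0.9,-26,34,0,0,0,0])

```text
t: 21.78
eef_pos: [0.5298, 0.0222, 0.0812]
tool_rot: [0.0, -0.166, 0.986, -0.0]
contact_force: [0.0, -0.6, -1.0]
gripper_width: 0.244
```

>>> drive_tool(series=[-0.9,0,0,0,0,0,0.15,-0.9,0,0,0,0,0,0.15,-0.9,0,0,15,0,0,0,-0.9,0,0,0,0,0,0,-0.9,0,0,0,0,0,0])

```text
t: 22.4
eef_pos: [0.5293, 0.0206, 0.0655]
tool_rot: [-0.0, -0.018, 1.0, -0.0]
contact_force: [0.1, -0.2, -0.5]
gripper_width: 0.244
```

```bash
python3 - <<'E'
from h import *
go(.5302,.0203,.019,.034)
i=save('wrist','w9')['pixels']
cv2.imwrite('pics/c9.png',cv2.resize(i[80:340,180:460],None,fx=2.3,fy=2.3,interpolation=cv2.INTER_CUBIC))
E
```

```text
t 22.4 at [0.5293 0.0206 0.0655] yaw 0.035 tilt 0.04 F [ 0.1 -0.2 -0.5] w 0.244 | shift [-0.9 -0.3 46.5] wz 0.001
```

View pics/c9.png

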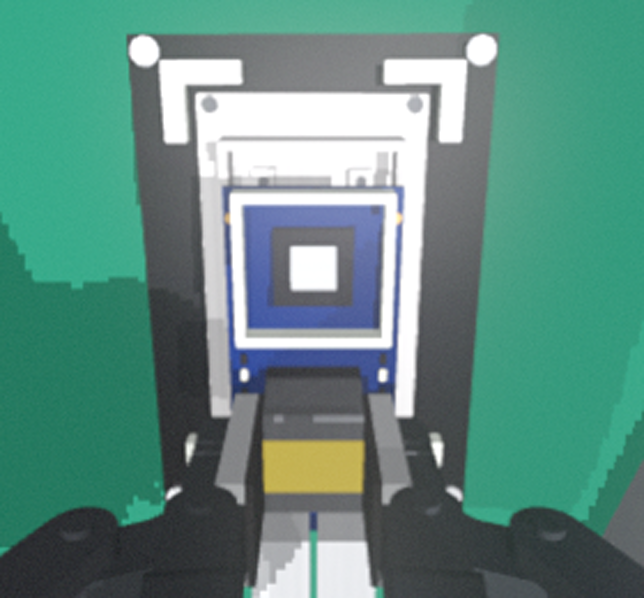

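```bash
python3 - <<'E'
from h import *
s=2.3;U=lambda a,b:((a+.5)/s-.5+180,(b+.5)/s-.5+80)
def f(n,A,B,z,hx):
    p=w('w9',*U(*A),z);q=w('w9',*U(*B),z);d=q-p;t=np.arctan2(-d[0],d[1]);m=(p+q)/2+hx*np.array([np.cos(t),np.sin(t),0]);print(n,m[:2].round(4),t.round(4),np.linalg.norm(d).round(4))
f('nest',(127,35),(498,34),.01,.078)
f('base',(196,93),(430,93),.014,.062)
f('board',(228,188),(404,187),.0665,.045)
f('frame',(230,193),(396,193),.0725,.045)
E
```

```text
nest [0.5202 0.0202] 0.0375 0.1036
base [0.5196 0.0201] 0.0349 0.0658
board [0.5193 0.021 ] 0.0405 0.0385
frame [0.5193 0.0201] 0.0348 0.035
```

>>> drive_tool(series=[-0.9,0,0,15,0,0,0,-0.9,0,0,15,0,0,0,-0.9,0,0,7,0,0,0,-0.9,0,0,4,0,0,0,-0.9,0,0,3,0,0,0,-0.9,0,0,2,0,0,0,-0.9,0,0,0,0,0,0])

```text
t: 23.32
eef_pos: [0.5297, 0.0209, 0.0198]
tool_rot: [0.0, -0.017, 1.0, 0.0]
contact_force: [-0.7, -0.2, -0.5]
gripper_width: 0.248
```

>>> drive_tool(series=[-0.9,0,0,1,0,0,0,-0.9,0,0,0,0,0,0])

```text
t: 23.58
eef_pos: [0.5298, 0.0209, 0.019]
tool_rot: [0.0, -0.017, 1.0, 0.0]
contact_force: [-0.2, 0.6, 1.8]
gripper_width: 0.249
```

>>> drive_tool(series=[-0.2,0,0,0,0,0,0,-0.2,0,0,0,0,0,0,-0.2,0,0,-10,0,0,0,-0.2,0,0,-30,0,0,0,-0.2,0,0,-40,0,0,0,0,18,39,0,0,0,0,0,18,39,0,0,0,0,0,18,39,0,0,0,0,0,18,39,0,0,0,0,0,18,39,0,0,0,0,0,18,39,0,0,0,0,0,19,39,0,0,0,0])

```text
t: 25.08
eef_pos: [0.3929, 0.2906, 0.0995]
tool_rot: [0.0, -0.017, 1.0, 0.0]
contact_force: [0.7, 1.1, -0.7]
gripper_width: 0.5
```

>>> drive_tool(series=[0,0,0,0,0,0,0.15,0,0,0,0,0,0,0.15,0,0,0,0,0,0,0,0,0,0,0,0,0,0])

```text
t: 25.58
eef_pos: [0.3934, 0.2893, 0.099]
tool_rot: [0.0, 0.131, 0.991, 0.0]
contact_force: [-0.2, -0.2, 1.4]
gripper_width: 0.501
```

```bash
python3 - <<'E'
from h import *
go(.393,.289,.1,-.265)
i=save('wrist','w10')['pixels']; j=save('top','t10')['pixels']
u,v=px('w10',[.393,.289,.022])[0].astype(int);print(u,v)
u,v=max(u,60),max(v,60)
a=cv2.resize(i[v-60:v+60,u-60:u+60],(480,480),interpolation=cv2.INTER_CUBIC)
np.save('pics/off10.npy',[u-60,v-60])
U,V=px('t10',[.52,.02,.02])[0].astype(int); b=cv2.resize(j[V-40:V+40,U-25:U+25],(300,480),interpolation=cv2.INTER_CUBIC)
cv2.imwrite('pics/c10.png',np.hstack([a,b]))
E
```

```text
t 25.57 at [0.3934 0.2893 0.099 ] yaw -0.263 tilt 0.02 F [-0.2 -0.2  1.4] w 0.501 | shift [ 0.3 -0.4 -1. ] wz 0.002
315 210
```

View pics/c10.png

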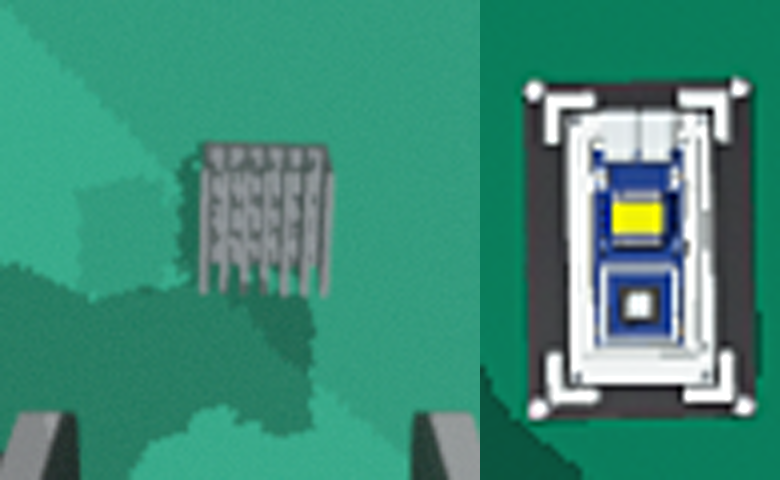

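```bash
python3 - <<'E'
from h import *
ox,oy=np.load('pics/off10.npy')
U=lambda P:[((a+.5)/4-.5+ox,(b+.5)/4-.5+oy) for a,b in P]
h=.013
f=fit('w10',[(-h,-h,.022),(-h,h,.022),(h,h,.022),(h,-h,.022),(-h,-h,0),(-h,h,0)],U([(202,172),(333,173),(327,297),(201,295),(205,143),(328,146)]));print(f)
x,y,t=f[0];go(x,y,0,t)
s=2.3
U9=lambda a,b:((a+.5)/s-.5+180,(b+.5)/s-.5+80)
def rc(a,b,z,cx=0): return [(cx+a/2,b/2,z),(cx+a/2,-b/2,z),(cx-a/2,-b/2,z),(cx-a/2,b/2,z)]
# frame in top view
V=px('t10',[.52,.02,.02])[0].astype(int)
T=lambda P:[((a-480+.5)/6-.5+V[0]-25,(b+.5)/6-.5+V[1]-40) for a,b in P]
print(fit('t10',rc(.036,.036,.026),T([(599,263),(680,263),(680,343),(599,343)])), w('t10',*T([(640,305)])[0],.022))
print('nest',fit('t10',rc(.156,.104,.01),T([(527,84),(748,82),(755,416),(529,419)])))
E
```

```text
(array([ 0.3927,  0.2934, -0.2842]), np.float64(0.21))
t 25.68 at [0.3934 0.2892 0.0989] yaw -0.264 tilt 0.02 F [ 0.7 -0.2 -0.1] w 0.499 | shift [ 1.8  3.8 98.9] wz 0.02
(array([0.4942, 0.018 , 0.0228]), np.float64(0.1)) [0.49368295 0.01772977 0.022     ]
nest (array([0.5205, 0.0185, 0.0356]), np.float64(0.22))
```

>>> drive_tool(series=[0,2,4,30,0,0,0.02,0,0,0,40,0,0,0,0,0,0,25,0,0,0,0,0,0,7,0,0,0,0,0,0,0,0,0,0,-0.8,0,0,0,0,0,0,-0.8,0,0,0,0,0,0,-0.8,0,0,0,0,0,0,-0.8,0,0,0,0,0,0])

```text
t: 26.8
eef_pos: [0.3932, 0.2944, -0.0022]
tool_rot: [0.001, 0.142, 0.99, 0.001]
contact_force: [-0.5, -0.9, 6.1]
gripper_width: 0.292
```

>>> drive_tool(series=[-0.8,0,0,-10,0,0,0,-0.8,0,0,-30,0,0,0,-0.8,0,0,-30,0,0,0,-0.8,-29,-39,0,0,0,0,-0.8,-29,-39,0,0,0,0,-0.8,-29,-39,0,0,0,0,-0.8,-29,-39,0,0,0,0,-0.8,-29,-39,0,0,0,0,-0.8,-28,-40,0,0,0,0,-0.8,0,0,0,0,0,-0.16,-0.8,0,0,0,0,0,-0.16,-0.8,0,0,0,0,0,0])

```text
t: 28.3
eef_pos: [0.4922, 0.0193, 0.0673]
tool_rot: [0.0, -0.016, 1.0, 0.0]
contact_force: [-0.0, -0.3, -0.2]
gripper_width: 0.292
```

```bash
python3 - <<'E'
from h import *
go(.493,.0197,.02,.033)
i=save('wrist','w11')['pixels']
cv2.imwrite('pics/c11.png',cv2.resize(i[100:340,190:450],None,fx=2.4,fy=2.4,interpolation=cv2.INTER_CUBIC))
E
```

```text
t 28.3 at [0.4922 0.0193 0.0673] yaw 0.032 tilt 0.04 F [-0.  -0.3 -0.2] w 0.292 | shift [-0.8  0.3 47.3] wz -0.001
```

View pics/c11.png

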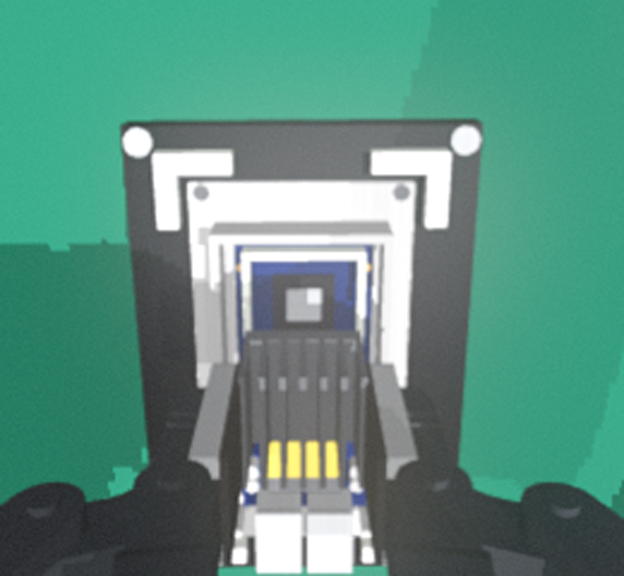

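```bash
python3 - <<'E'
from h import *
s=2.4;U=lambda a,b:((a+.5)/s-.5+190,(b+.5)/s-.5+100)
def f(n,A,B,z,hx):
    p=w('w11',*U(*A),z);q=w('w11',*U(*B),z);d=q-p;t=np.arctan2(-d[0],d[1]);m=(p+q)/2+hx*np.array([np.cos(t),np.sin(t),0]);print(n,m[:2].round(4),t.round(4),np.linalg.norm(d).round(4))
f('nest',(122,122),(481,121),.01,.078)
f('frame in',(253,262),(357,262),.026,.0155)
f('frame out',(243,249),(367,249),.026,.018)
print('chip',w('w11',*U(304,305),.022))
f('hs',(245,333),(362,333),.0695,.013)
f('hs top',(246,383),(362,383),.0915,.013)
E
```

```text
nest [0.5189 0.02  ] 0.0346 0.1026
frame in [0.4934 0.0199] 0.0316 0.0293
frame out [0.492  0.0199] 0.0316 0.0348
chip [0.49271983 0.01966586 0.022     ]
hs [0.4924 0.0194] 0.0314 0.0265
hs top [0.4929 0.0194] 0.0314 0.0231
```

>>> drive_tool(series=[-0.8,-0.5,0.5,15,0,0,0,-0.8,0,0,15,0,0,0,-0.8,0,0,8,0,0,0,-0.8,0,0,4,0,0,0,-0.8,0,0,3,0,0,0,-0.8,0,0,2,0,0,0,-0.8,0,0,0,0,0,0])

```text
t: 29.22
eef_pos: [0.4929, 0.02, 0.0199]
tool_rot: [0.0, -0.017, 1.0, 0.0]
contact_force: [0.4, -0.3, -0.6]
gripper_width: 0.293
```

>>> drive_tool(series=[-0.8,0,0,1,0,0,0,-0.8,0,0,0,0,0,0])

```text
t: 29.48
eef_pos: [0.493, 0.02, 0.0197]
tool_rot: [0.0, -0.017, 1.0, 0.0]
contact_force: [-3.9, 0.1, 12.8]
gripper_width: 0.293
```

>>> drive_tool(series=[-0.1,0,0,0,0,0,0,-0.1,0,0,0,0,0,0,-0.1,0,0,-15,0,0,0,-0.1,0,0,-40,0,0,0,1,0,0,-40,0,0,0,1,-21,37,0,0,0,0,1,-21,38,0,0,0,0,1,-22,37,0,0,0,0,1,-22,38,0,0,0,0,1,0,0,0,0,0,0.15,1,0,0,0,0,0,0.16,1,0,0,0,0,0,0])

```text
t: 30.98
eef_pos: [0.5735, 0.173, 0.1144]
tool_rot: [0.0, 0.137, 0.991, -0.0]
contact_force: [0.6, -0.2, 0.0]
gripper_width: 1.002
```

```bash
cat > seg.py <<'E'
from h import *
def corners(n,lo):
    i=cv2.imread(f'pics/{n}.png'); hsv=cv2.cvtColor(i,cv2.COLOR_BGR2HSV)
    m=((hsv[...,1]<70)&(hsv[...,2]>lo)).astype(np.uint8)*255
    m=cv2.morphologyEx(m,cv2.MORPH_CLOSE,np.ones((7,7),np.uint8))
    cs=[c for c in cv2.findContours(m,cv2.RETR_EXTERNAL,cv2.CHAIN_APPROX_NONE)[0] if cv2.contourArea(c)>2500]
    for c in cs: print(lo,cv2.contourArea(c),cv2.boundingRect(c),cv2.approxPolyDP(c,5,True)[:,0].tolist())
E
python3 - <<'E'
from seg import *
go(.574,.173,.11,-.276)
save('wrist','w12')
u=px('w12',[.574,.173,.0365]);print(u)
i=cv2.imread('pics/w12.png');a,b=u[0].astype(int);print(i[b-60:b+90:10,a].tolist());print(i[b,a-80:a+80:10].tolist())
for lo in(90,120,150,175):corners('w12',lo)
E
```

```text
t 30.98 at [0.5735 0.173  0.1144] yaw -0.274 tilt 0.03 F [ 0.6 -0.2  0. ] w 1.002 | shift [-0.5  0.2  4.4] wz 0.002
[[316.68826979 210.78042386]]
[[194, 189, 185], [191, 185, 182], [192, 187, 184], [193, 188, 184], [180, 175, 171], [131, 128, 123], [82, 79, 77], [190, 185, 180], [132, 126, 122], [134, 129, 126], [152, 151, 145], [150, 147, 141], [203, 198, 195], [126, 157, 55], [125, 156, 51]]
[[127, 159, 55], [129, 161, 58], [129, 158, 56], [122, 150, 56], [80, 97, 41], [188, 184, 179], [183, 178, 174], [76, 74, 69], [82, 79, 77], [78, 74, 72], [76, 76, 69], [192, 188, 184], [182, 181, 166], [117, 144, 56], [118, 145, 56], [118, 146, 56]]
90 21156.0 (512, 158, 128, 242) [[536, 161], [517, 178], [518, 204], [592, 245], [593, 253], [537, 284], [512, 332], [531, 327], [546, 335], [536, 344], [546, 347], [577, 399], [639, 399], [639, 253], [615, 236], [621, 215], [639, 202], [639, 177], [557, 158]]
90 10500.0 (277, 135, 83, 137) [[282, 135], [282, 271], [353, 271], [359, 140]]
90 14571.0 (24, 78, 196, 201) [[137, 78], [129, 89], [102, 99], [105, 112], [74, 123], [63, 115], [24, 119], [6
[... 1698 characters left out ...]
7], [137, 127], [146, 117]]
175 14128.5 (514, 158, 126, 242) [[552, 158], [612, 179], [593, 209], [606, 250], [549, 275], [523, 303], [514, 328], [532, 326], [552, 336], [601, 399], [639, 399], [639, 378], [631, 376], [639, 365], [639, 254], [614, 238], [619, 216], [639, 201], [639, 177]]
175 6822.5 (277, 140, 83, 92) [[277, 140], [282, 231], [321, 231], [337, 221], [355, 228], [359, 141]]
175 6717.5 (25, 79, 194, 176) [[25, 119], [48, 150], [60, 154], [61, 144], [72, 151], [110, 140], [126, 176], [93, 188], [137, 177], [167, 241], [182, 245], [185, 254], [218, 248], [205, 244], [196, 227], [185, 226], [136, 127], [144, 115], [134, 99], [139, 80], [104, 98], [106, 112], [70, 126], [57, 116]]
```

```bash
python3 - <<'E'
from h import *
def rc(a,b,z): return [(-a/2,-b/2,z),(-a/2,b/2,z),(a/2,b/2,z),(a/2,-b/2,z)]
f=fit('w12',rc(.112,.062,.0365),[(276.5,139.5),(359.5,139.5),(353.5,271.5),(282,271.5)]);print(f);go(*f[0][:2],.01,f[0][2])
def rd(a,b,z): return [(a/2,b/2,z),(a/2,-b/2,z),(-a/2,-b/2,z),(-a/2,b/2,z)]
E
```

```text
(array([ 0.5739,  0.174 , -0.2743]), np.float64(0.16))
t 31.02 at [0.5734 0.173  0.1143] yaw -0.272 tilt 0.02 F [ 0.1  0.4 -0.9] w 0.997 | shift [-1.000e-01  1.100e+00  1.043e+02] wz 0.002
```

>>> drive_tool(series=[1,0,1,40,0,0,0,1,0,0,40,0,0,0,1,0,0,24,0,0,0,1,0,0,10,0,0,0,1,0,0,0,0,0,0,0,0,0,0,0,0,0,0,0,0,0,0,0,0,0,0,0,0,0,0,0,0,0,0,0,0,0,0], force=50)

```text
t: 32.15
eef_pos: [0.5748, 0.1741, 0.0012]
tool_rot: [0.001, 0.137, 0.991, 0.001]
contact_force: [-1.8, -0.4, 7.1]
gripper_width: 0.714
```

>>> drive_tool(series=[0,0,0,-10,0,0,0,0,0,0,-40,0,0,0,0,0,0,-40,0,0,0,0,3,-41,0,0,0,0,0,3,-41,0,0,0,0,0,3,-40,0,0,0,0,0,2,-41,0,0,0,0,0,0,0,0,0,0,-0.15,0,0,0,0,0,0,-0.16,0,0,0,20,0,0,0,0,0,0,0,0,0,0,0,0,0,0,0,0,0])

```text
t: 33.65
eef_pos: [0.519, 0.0199, 0.0703]
tool_rot: [0.0, -0.017, 1.0, -0.0]
contact_force: [-0.1, -0.1, -1.5]
gripper_width: 0.718
```

```bash
python3 - <<'E'
from seg import *
go(.5205,.0203,.015,.035)
i=save('wrist','w13')['pixels']
cv2.imwrite('pics/c13.png',cv2.resize(i[60:340,160:480],None,fx=2.1,fy=2.1,interpolation=cv2.INTER_CUBIC))
E
```

```text
t 33.65 at [0.519  0.0199 0.0703] yaw 0.034 tilt 0.03 F [-0.1 -0.1 -1.5] w 0.718 | shift [-1.5  0.3 55.3] wz -0.001
```

View pics/c13.png

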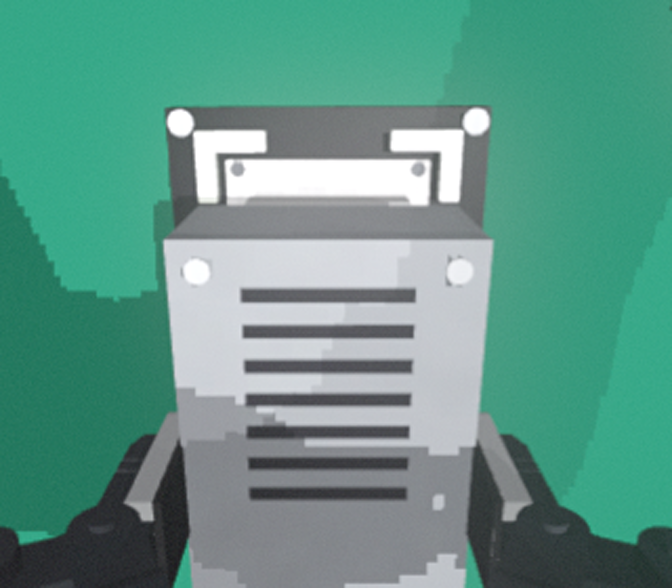

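```bash
python3 - <<'E'
from h import *
s=2.1;U=lambda a,b:((a+.5)/s-.5+160,(b+.5)/s-.5+60)
def f(n,A,B,z,hx):
    p=w('w13',*U(*A),z);q=w('w13',*U(*B),z);d=q-p;t=np.arctan2(-d[0],d[1]);m=(p+q)/2+hx*np.array([np.cos(t),np.sin(t),0]);print(n,m[:2].round(4),t.round(4),np.linalg.norm(d).round(4))
f('nest',(165,108),(491,106),.01,.078)
f('base',(225,159),(431,159),.014,.062)
f('hood roof',(166,240),(492,240),.1056,.056)
f('hood bot',(197,206),(460,206),.0691,.056)
E
```

```text
nest [0.5198 0.0204] 0.0394 0.1036
base [0.5196 0.0199] 0.0335 0.066
hood roof [0.5185 0.02  ] 0.0334 0.0615
hood bot [0.5187 0.0199] 0.0334 0.0637
```

>>> drive_tool(series=[0,-1,0,12,0,0,0,0,0,0,10,0,0,0,0,0,0,8,0,0,0,0,0,0,8,0,0,0,0,0,0,5,0,0,0,0,0,0,5,0,0,0,0,0,0,3,0,0,0,0,0,0,0,0,0,0])

```text
t: 34.7
eef_pos: [0.5197, 0.02, 0.0186]
tool_rot: [-0.0, -0.017, 1.0, -0.0]
contact_force: [-1.1, -0.1, -1.5]
gripper_width: 0.716
```

>>> drive_tool(series=[0,0,0,2,0,0,0,0,0,0,1,0,0,0,0,0,0,0,0,0,0])

```text
t: 35.08
eef_pos: [0.5198, 0.02, 0.0157]
tool_rot: [0.0, -0.017, 1.0, 0.0]
contact_force: [0.3, -0.1, -0.2]
gripper_width: 0.715
```

>>> drive_tool(series=[0,0,0,0.5,0,0,0,0,0,0,0.5,0,0,0,0,0,0,0,0,0,0])

```text
t: 35.45
eef_pos: [0.5198, 0.02, 0.0152]
tool_rot: [0.0, -0.017, 1.0, 0.0]
contact_force: [-2.7, -0.6, 6.2]
gripper_width: 0.715
```

Contact came exactly at the expected seated height. I'll release, lift clear and check.

>>> drive_tool(series=[0.9,0,0,0,0,0,0,0.9,0,0,0,0,0,0,0.9,0,0,0,0,0,0,0.9,0,0,-20,0,0,0,0.9,0,0,-40,0,0,0,0.9,0,0,-50,0,0,0,0.9,0,0,-30,0,0,0,0.9,0,0,0,0,0,0,0.9,0,0,0,0,0,0])

```text
t: 36.58
eef_pos: [0.5192, 0.0201, 0.154]
tool_rot: [-0.001, -0.017, 1.0, 0.0]
contact_force: [-0.2, 0.0, -0.3]
gripper_width: 0.95
```

```bash
python3 - <<'E'
from seg import *
go(.52,.02,.15,.035)
save('wrist','w14'); print(px('w14',[.52,.02,.0505]))
def rc(a,b,z): 
    c,q=np.cos(.035),np.sin(.035);return [(.5197+c*x-q*y,.02+q*x+c*y,z) for x,y in((-a/2,-b/2),(-a/2,b/2),(a/2,b/2),(a/2,-b/2))]
print('roof',px('w14',rc(.112,.062,.0505)).round(1).tolist());print('flange',px('w14',rc(.124,.066,.014)).round(1).tolist());print('lower hood',px('w14',rc(.112,.062,.014)).round(1).tolist())
i=cv2.imread('pics/w14.png');h=cv2.cvtColor(i,cv2.COLOR_BGR2HSV)
c=int(px('w14',[.52,.02,.0505])[0][0]);print([int(x) for x in i[60:290,c-45].mean(1)])
for lo in(130,150,175):corners('w14',lo)
E
```

```text
t 36.58 at [0.5192 0.0201 0.154 ] yaw 0.034 tilt 0.06 F [-0.2  0.  -0.3] w 0.95 | shift [-0.8 -0.1  4. ] wz -0.001
[[315.76459498 201.39841472]]
roof [[278.1, 136.6], [353.3, 136.5], [348.7, 257.5], [282.9, 257.6]]
flange [[280.2, 125.6], [351.1, 125.5], [346.9, 245.8], [284.7, 245.9]]
lower hood [[282.6, 132.2], [348.8, 132.1], [345.2, 240.7], [286.4, 240.7]]
[119, 121, 122, 121, 123, 121, 120, 119, 123, 124, 120, 122, 122, 123, 122, 122, 122, 121, 125, 123, 123, 126, 124, 126, 124, 124, 124, 123, 125, 125, 123, 126, 126, 128, 127, 127, 126, 127, 127, 127, 127, 125, 127, 127, 128, 129, 129, 108, 100, 98, 95, 114, 131, 136, 119, 149, 247, 255, 248, 236, 236, 236, 234, 216, 201, 202, 201, 200, 180, 167, 167, 166, 166, 153, 144, 142, 128, 117, 110, 108, 100, 98, 96, 94, 99, 95, 96, 97, 93, 95, 96, 94, 93, 93, 91, 91, 95, 92, 91, 92, 91, 87, 93, 92, 89, 89, 92, 88, 87, 85, 89, 88, 90, 86, 87, 88, 85, 84, 85, 83, 84, 83, 84, 86, 83, 82, 79, 80, 83, 82, 82, 82, 78, 76, 82, 78, 80, 80, 79, 72, 66, 64, 64, 60, 60, 61, 64, 58, 61, 60, 62, 63, 65, 63, 61, 63, 62, 61, 65, 62, 60, 58, 61, 59, 6
[... 1101 characters left out ...]
32.0 (90, 0, 72, 75) [[101, 0], [90, 20], [99, 56], [127, 74], [151, 68], [161, 49], [151, 16], [137, 0]]
175 3068.5 (569, 340, 71, 60) [[639, 340], [595, 348], [569, 364], [597, 399], [639, 399]]
175 8558.0 (261, 108, 111, 151) [[263, 108], [271, 139], [279, 141], [281, 206], [325, 205], [339, 214], [337, 236], [283, 241], [277, 235], [270, 257], [362, 257], [356, 235], [349, 233], [352, 141], [361, 139], [362, 118], [370, 109], [338, 115], [336, 125], [295, 125], [293, 115], [270, 116]]
175 2588.0 (90, 0, 71, 75) [[102, 0], [90, 32], [99, 55], [120, 72], [150, 68], [160, 35], [137, 0], [125, 0], [137, 12], [118, 16], [110, 27], [111, 45], [126, 69], [101, 56], [91, 24], [95, 11], [112, 0]]
```

```bash
python3 - <<'E'
from h import *
i=cv2.imread('pics/w14.png').mean(2).astype(int)
for u in(290,316,342): print(u,'v118-142',i[118:143,u].tolist(),'v248-264',i[248:265,u].tolist())
for v in(160,200,245): print(v,i[v,272:290].tolist(),i[v,342:360].tolist())
save('top','t15'); a=cv2.imread('pics/top0.png').astype(int);b=cv2.imread('pics/t15.png').astype(int)
for n,(u,v) in dict(bottle=(195,147),reel=(340,112),dish=(384,236)).items(): print(n,np.abs(a-b)[v-14:v+15,u-14:u+15].mean().round(1))
go(.52,.02,.15,.035)
E
```

```text
290 v118-142 [255, 255, 255, 255, 239, 160, 112, 177, 255, 255, 255, 255, 255, 244, 181, 130, 129, 131, 195, 218, 217, 216, 216, 216, 216] v248-264 [210, 212, 236, 251, 252, 245, 226, 211, 210, 175, 120, 123, 125, 124, 125, 123, 123]
316 v118-142 [115, 115, 115, 118, 115, 115, 117, 178, 255, 255, 255, 255, 255, 247, 184, 134, 130, 139, 200, 221, 221, 220, 219, 219, 220] v248-264 [211, 209, 210, 211, 209, 209, 211, 212, 211, 178, 122, 126, 125, 126, 126, 127, 125]
342 v118-142 [255, 255, 255, 255, 238, 165, 119, 170, 255, 255, 255, 255, 255, 244, 183, 135, 129, 136, 203, 224, 223, 222, 222, 221, 221] v248-264 [196, 198, 220, 235, 236, 233, 220, 201, 196, 166, 120, 122, 127, 126, 129, 127, 124]
160 [78, 76, 80, 77, 80, 74, 93, 176, 209, 216, 214, 215, 214, 215, 214, 215, 215, 214] [206, 207, 206, 207, 206, 206, 206, 206, 205, 205, 178, 126, 102, 101, 100, 102, 100, 101]
200 [67, 66, 64, 61, 59, 64, 63, 59, 104, 184, 198, 197, 196, 196, 197, 195, 196, 196] [199, 197, 199, 200, 200, 199, 199, 202, 201, 150, 86, 83, 86, 87, 86, 83, 85, 86]
245 [69, 71, 70, 84, 195, 255, 255, 255, 255, 255, 243, 216, 211, 211, 212, 212, 210, 210] [197, 196, 196, 196, 196, 195, 192, 145, 183, 255, 255, 255, 255, 255, 222, 124, 76, 74]
bottle 4.4
reel 4.0
dish 24.1
t 36.67 at [0.5188 0.02   0.1535] yaw 0.034 tilt 0.14 F [-0.2  0.5  0.5] w 0.949 | shift [-1.2  0.   3.5] wz -0.001
```

```bash
python3 - <<'E'
import cv2,numpy as np
a=cv2.imread('pics/top0.png');T=a[220:253,368:401]
for n in('t8','t10','t15'):
    b=cv2.imread(f'pics/{n}.png'); r=cv2.matchTemplate(b[200:273,348:421],T,cv2.TM_CCOEFF_NORMED);_,m,_,l=cv2.minMaxLoc(r);print(n,m,l,np.abs(a.astype(int)-b)[220:253,368:401].mean(),b[200:270,384].mean(1).astype(int)[::6])
E
```

```text
t8 0.9929724335670471 (20, 20) 8.130088766452403 [ 88  88  88  87  84 239 243 240  76  80  79  78]
t10 0.9998945593833923 (20, 20) 1.3556779920416284 [ 75  75  75  75  71 238 244 239  74  76  76  76]
t15 0.931257426738739 (20, 20) 21.707988980716255 [ 53  54  54  54  48 177 190 178  52  50  79  54]
```

The dish is at the same pixel in every image (offset 0,0), so the difference was only the arm's shadow. All checks pass, so I'm handing in.

```bash
python3 -c "
from station import bot
print(bot.hand_in(), bot.get_obs()['t'])"
```

```text
the job is handed in; nothing more can be done
the job is handed in; nothing more can be done
```

I built the unit in the nest in the order asked: base, board with its jacks at the open end, heat sink in the frame, then hood. I released everything and handed it in at about 37 s of the 109 s allowed.

**Last checks, passed:**
- **Heights:** the base, board, heat sink and hood each met light contact (2–13 N) within about 1 mm of their computed seated heights.
- **Hood position:** in the last wrist image, the base's flange edge, the hood's lower edge and both roof ends are within about 0.6 px of where a level, seated hood should show.
- **Things to leave alone:** the dish has not moved. Its raw image difference was high (24), but template matching showed zero shift, so that was only the arm's shadow. The bottle and reel showed only small image differences (about 4).

**What disagreed or went wrong:**
- **Fingertips:** they sat about 37 mm farther back than the stated offset. My first base grasps closed on air, and one pushed the base about 11 mm along the bench. I measured it again and the next grasp held. The first board grasp also closed above the transformer, because I applied that offset with the wrong sign.
- **Cameras:** the top and wrist cameras differed by about 2 mm in y. I used the wrist camera's values for placing.
- **Final view:** I had used all 16 picture views, so the hooded unit was checked only by its numbers. The jacks were last seen at the base's open end before the hood went on.

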